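# Index the portion carousel and set the dose

### The job

Set the bench doser up for the tall beaker: pull up the spring plunger on the carousel, swing the carousel round until the tall beaker stands under the spout and let the plunger snap fully home in that hole. Then set the portion lever on top of the head to the longest of the three raised marks (the large portion). Keep every cup standing upright in its nest, leave the bottle, jar, bowl and shaker alone, and let go of everything at the end.

Things in the scene. Friction and masses are not known exactly. Their poses are not given: they have to be found in the camera images.
- doser: Fixed bench doser on a steel base plate 345 x 290 x 12 mm (x from -150 to 195 mm). Origin on the carousel's vertical axis at the height of the table top, z up. Its own +x points from the axis to the dosing head, its -x to the plunger's starting place.
- head (a point): Centre of the top of the white dosing head: a box over the carousel, 80 mm wide in y, from x = 40 to 190 mm in the doser's frame, from 170 to 215 mm above the table, on a column at x = 140 to 190 mm. A closed hopper cone, 90 mm diameter, centred at x = 172 mm behind the lever, rises to 293 mm.
- index_ring (a point): Middle hole of the fixed index ring, on its top face, 40 mm above the table. The ring (112 to 138 mm radius about the axis) has five holes on a 125 mm circle at -90, -45, 0, 45, 90 degrees from the doser's -x (counter-clockwise from above positive), each 13 mm wide along the circle; the pin is 10 mm thick with a round end.
- carousel (a joint): Angle (rad) of the steel carousel disc, 208 mm diameter, about the doser's z, range -1.69 to 1.69; starts at 0, pin home in the middle hole; holes at 0, +-0.785, +-1.571; play 0.012. With the pin up it turns with under 1 N at the knob. Five wire nests on a 75 mm circle lie at -90, -45, 0, 45, 90 degrees from the doser's +x when the joint is 0; the middle one, under the spout, is empty.
- plunger (a joint): Height (m) by which the spring plunger is pulled straight up: 0 is fully home in a hole (pin 10 mm deep), above 0.010 the pin is clear of the ring, 0.016 is the upper stop. The spring pulls it down with 3.5 N when home, 7 N at the stop. Let go between two holes, the pin rides on the ring at about 0.010 and drops in when it comes over a hole.
- plunger_knob (a point): Middle of the plunger's black upright cylindrical knob, 28 mm diameter, 36 mm tall (18 mm below to 18 mm above this point), on a lug of the carousel 125 mm from the axis, 91 mm above the table when home. It travels round with the carousel (counter-clockwise for a growing joint).
- spout (a point): Centre of the spout's mouth, a steel nozzle under the head, 75 mm from the carousel axis towards the doser's +x, 150 mm above the table.
- portion_lever (a joint): Angle (rad) of the portion lever on top of the head about its vertical pivot, counter-clockwise from above positive, range -1.15 to 1.15. At 0 it points along the doser's -x, over the medium mark. Raised marks: short at -0.7, medium at 0, longest at +0.7. It stays where it is left (friction about 0.08 N m).
- lever_pivot (a point): Pivot of the portion lever, in the middle of a round dial of 112 mm diameter on the head, 100 mm from the carousel axis towards the doser's +x, 231 mm above the table.
- lever_knob (a point): Middle of the lever's black upright cylindrical knob, 22 mm diameter, 36 mm tall (18 mm below to 18 mm above this point), 62 mm from the lever's pivot, 256 mm above the table.
- long_mark (a point): Outer end of the longest raised mark (a bar 28 mm long, 5 mm wide, lying radially on the lever's dial), 54 mm from the pivot, 224 mm above the table. The other marks are 16 and 8 mm long. The lever's arm lies over the mark when it is set.
- beaker: Tall white plastic beaker, 88 mm high, 47 mm rim diameter, open on top, loose in one of the carousel's nests, 45 mm above the table. Origin at the centre of its underside.
- cup_a: Low white plastic cup, 42 mm high, 47 mm rim diameter, loose in one of the carousel's nests. Origin at the centre of its underside.
- cup_b: Low white plastic cup, 42 mm high, 47 mm rim diameter, loose in one of the carousel's nests. Origin at the centre of its underside.
- cup_c: Low white plastic cup, 42 mm high, 47 mm rim diameter, loose in one of the carousel's nests. Origin at the centre of its underside.
- bottle: Bystander: brown glass bottle, 62 mm diameter, 165 mm high, standing loose on the table. Origin at the centre of its underside.
- jar: Bystander: glass jar with a steel lid, 84 mm diameter, 120 mm high, standing loose on the table. Origin at the centre of its underside.
- bowl: Bystander: steel bowl, 96 mm diameter, 50 mm high, standing loose on the table. Origin at the centre of its underside.
- shaker: Bystander: plain aluminium cocoa shaker, 62 mm diameter, 110 mm high, standing loose on the table in front of the plunger. Origin at the centre of its underside.

How it is judged (in metres and radians):
On the way, in this order (a step that is already met when the one before it is completed fails the run):
1. the plunger is pulled up clear of its starting hole (value of joint plunger above 0.008 m and value of joint carousel between -0.3 and 0.3 rad), for 0.05 s.
2. the tall beaker stands under the spout with the plunger fully home (horizontal distance between beaker and spout below 0.012 m and value of joint plunger below 0.002 m), for 0.2 s.
3. the portion lever is set to the longest mark (value of joint portion_lever between 0.6 and 0.8 rad), for 0.2 s.
At the end, for the whole second after the job is handed in: The tall beaker is within 12 mm (horizontally) of the spout's axis, at rest, the plunger is home to within 2 mm, the portion lever is within 0.1 rad of the longest mark, and all four cups stand upright (within 0.15 rad) on the carousel (all of step 2 and all of step 3 and angle between each of beaker, cup_a, cup_b, cup_c's own z axis and vertical below 0.15 rad and height (world z) of each of beaker, cup_a, cup_b, cup_c above 0.04 m and linear speed of beaker below 0.02 m/s); the robot touches nothing.
It fails at once if the bottle is shifted by more than 25 mm or tipped (distance of bottle from where it was at the start of the episode above 0.025 m or angle between bottle's own z axis and vertical above 0.3 rad).
It fails at once if the jar is shifted by more than 25 mm or tipped (distance of jar from where it was at the start of the episode above 0.025 m or angle between jar's own z axis and vertical above 0.3 rad).
It fails at once if the bowl is shifted by more than 25 mm or tipped (distance of bowl from where it was at the start of the episode above 0.025 m or angle between bowl's own z axis and vertical above 0.3 rad).
It fails at once if the shaker is shifted by more than 25 mm or tipped (distance of shaker from where it was at the start of the episode above 0.025 m or angle between shaker's own z axis and vertical above 0.3 rad).
It fails at once if a cup on the carousel is tipped over (angle between any of beaker, cup_a, cup_b, cup_c's own z axis and vertical above 0.5 rad).
It also fails if it takes over 54 s, if anything falls off the work surface, if the arm or the gripper's body presses on something with over 40 N, if the wrist force passes 120 N, or if a joint passes its speed limit or range.

### The arm

A 6-joint arm with a two-finger parallel gripper is mounted at the origin on the work surface. World frame = base frame: x ahead of the robot, y to its left, z up, the work surface at z = 0. Lengths are in mm, angles in rad, forces in N, time in s.
With the tool pointing down it reaches from about 350 to 925 mm from the base axis. Payload 6.4 kg.
Tool frame: the origin (TCP) lies at the very end of the fingers, on their centre line; the grasp point (between the pads) lies 19 mm behind it (arm.hold_point_z is the distance from the TCP to the grasp point, in mm); z points along the fingers, x is the direction in which the jaws open and shut, and the axes are right-handed (so a half turn about z gives the same grasp; the last joint's range is limited). The gripper opens to 94 mm and grips with 3 to 60 N. Pads are 16 mm wide; open, the fingers measure 119 mm over their backs; the gripper's body (75 mm by 177 mm) begins 78 mm behind the grasp point.
Start: joints at [-1.348, 0.245, 1.558, -0, 1.339, -0.174], TCP at [251.21, -599.506, 205.455] pointing down, gripper open.
Joint ranges: [-3.13, 3.13], [-1.02, 2.26], [0.13, 2.54], [-0.95, 4.09], [0.21, 2.88], [-2.74, 2.74]. Speed limits (rad/s): [2.57, 2.57, 3.14, 3.14, 3.14, 3.14].

### API

Orientations are given as [roll, pitch, yaw] about the fixed x, y, z axes, in that order (R = Rz(yaw) Ry(pitch) Rx(roll)).
In Python, from cell import arm, imaging, nets gives the robot as it stands.
- The arm moves only by the tool send_rows, never from a script. Its argument "motion" is text: rows parted by semicolons, each of 7 numbers parted by spaces: the turn, a rotation vector about the tool's x, y, z in degrees, then the shift along the tool's x, y, z in m, then the opening, from 0 (shut) to 1 (fully open). A call has 1 to 5 rows; each row is the pose to reach, as a shift and turn from the pose commanded when the call began, along the tool's axes at that moment; what a row does not reach only later rows make up. A row lasts 1/8 s, in which the tool goes at most 62.5 mm and 10.7 degrees, less where a joint would pass 70% of its speed; a pose out of reach is approached as far as the arm can. A call with a gripper value outside its range is refused whole. The fingers move at their own pace and stop on an object; "squeeze" is the grip in N (left out, the last holds). Time passes only in rows, so rows that repeat a pose let the fingers close. It gives the time, the measured TCP pose, the force and the opening at its end, in the units of the state.
- arm.observe(): the state, without advancing time (a new reading comes with each control period).
- imaging.grab_frame(name): name is "scene" or "top" or "wrist"; returns a dict with "frame" (400x640x3 uint8, red, green, blue), "depth" (400x640 float32, mm along the optical axis (not along the pixel's ray), 0 where there is no reading), "fx", "fy", "cx", "cy" (pixels), "distortion" ([k1, k2, p1, p2, k3] as OpenCV has them; the pictures are not rectified), "eye" and "rotation" of the camera in the world; the wrist camera has in their place "tool_from_camera" (4x4, takes a point from camera to tool coordinates, whose origin is the TCP and whose axes are the tool frame's). Camera axes: x right, y up, looking along -z (the intrinsics and any distortion apply to the point x, -y, -z); pixel columns grow to the right and rows downward; lengths in mm; the calibration is good to about 2 mm. A picture is of the moment at which its call begins: read the wrist's pose just before it.
- arm.hand_in(): hands the job in, once; it reports no verdict.
Trained networks look in the newest picture that a camera, given by its name, has taken for a name from the list of things; names that differ only in an ending like _2 or _b are one class to them, and where a whole thing is asked for, a point or a joint stands for the part that bears it (a point fixed in the world has none). Each returns a list of dicts, best first, with "score" (0 to 1); they miss things now and then, are a little off and sometimes report something else, mostly with a low value. They report only what shows in the picture. A call takes as long as a camera call.
- nets.find_in(camera, query): "rect" ([left, top, right, bottom] in pixels, round what is visible of it).
- nets.trace(camera, query): "region" (400x640 bool, what is visible of it) and "rect" ([left, top, right, bottom] in pixels, round what is visible of it).
- nets.mark_of(camera, query): "xy" ([column, row] in pixels: a listed point, or the origin of a listed thing).
The state is a dict: "time_s": time; "qpos": joint angles; "joint_velocities": joint speeds; "joint_efforts": joint torques, N m; "position": TCP position; "tcp_rot": TCP orientation; "force": force on the tool from outside, world axes, zero at the start; "moment": the same for the moment, N m; "width": opening from 0.0 (shut) to 1.0 (fully open).
Only numpy, scipy, OpenCV 4.12 (cv2) and the standard library are available. Lean on these libraries where they do the work, as an engineer would, in place of code of your own. Each camera call takes 0.05 s, during which the arm holds its last target.

## Working session

There is one attempt and no reset: what is moved stays moved. The work goes in short steps, Python scripts to look and compute and a tool call to move; the robot and the scene stay as the last step left them, time stands still between calls to the robot, and variables do not carry over. Pictures are saved under pics/ and viewed, and the job is handed in when it is done.

Besides the shell and the picture viewer there is one more tool, called in YAML: its name, and indented under it one key for each argument. send_rows: Moves the arm, as the interface text tells. Its arguments: {"type":"object","properties":{"motion":{"type":"string"},"squeeze":{"type":"number"}},"required":["motion"]}

```bash
ls; mkdir -p pics; cat > h.py <<'E'
import numpy as np, cv2
from cell import arm, imaging, nets
from scipy.spatial.transform import Rotation as R
def grab(n,save=None):
    s=arm.observe(); f=imaging.grab_frame(n)
    if save: cv2.imwrite('pics/'+save,f['frame'][:,:,::-1])
    if n=='wrist':
        T=np.eye(4);T[:3,:3]=R.from_euler('xyz',s['tcp_rot']).as_matrix();T[:3,3]=s['position']
        C=T@np.array(f['tool_from_camera']); f['eye']=C[:3,3]; f['rotation']=C[:3,:3]
    f['eye']=np.array(f['eye']);f['rotation']=np.array(f['rotation'])
    return f
def ray(f,uv):
    K=np.array([[f['fx'],0,f['cx']],[0,f['fy'],f['cy']],[0,0,1.]])
    p=cv2.undistortPoints(np.array([[uv]],float),K,np.array(f['distortion'],float))[0,0]
    return f['rotation']@np.array([p[0],-p[1],-1.])
def at_z(f,uv,z):
    d=ray(f,uv); return f['eye']+d*(z-f['eye'][2])/d[2]
def at_depth(f,uv):
    u,v=int(round(uv[0])),int(round(uv[1]))
    return f['eye']+ray(f,uv)*f['depth'][v,u]
E
python3 - <<'E'
from h import *
s=arm.observe();print(s['time_s'],s['position'],s['tcp_rot'],s['width'],arm.hold_point_z)
for n in ['scene','top','wrist']:
    f=grab(n,n+'0.png'); print(n,f['eye'],f['fx'])
    if n=='wrist': continue
    for q,z in [('plunger_knob',91),('lever_knob',256),('lever_pivot',231),('spout',150),('index_ring',40),('head',215),('long_mark',224),('beaker',45),('cup_a',45),('bottle',0),('jar',0),('bowl',0),('shaker',0),('doser',0)]:
        for m in nets.mark_of(n,q)[:3]:
            print(n,q,round(m['score'],2),np.round(m['xy']),np.round(at_z(f,m['xy'],z)))
E
```

```text
pics
0.0 [ 251.08085555 -598.8840465   204.33996592] [-3.14126288e+00  1.90992414e-03 -1.17397421e+00] 1.0030462872252695 18.8
scene [889.0862943  637.79895456 969.67200143] 480.6401936186068Traceback (most recent call last):
  File "<stdin>", line 8, in <module>
  File "h.py", line 17, in at_z
    d=ray(f,uv); return f['eye']+d*(z-f['eye'][2])/d[2]
                                                   ~^^^
IndexError: invalid index to scalar variable.
```

```bash
sed -i 's/float))\[0,0\]/float)).reshape(-1)/' h.py
python3 - <<'E'
from h import *
for n in ['scene','top']:
    f=grab(n,n+'1.png'); print(n,f['eye'],f['fx'])
    for q,z in [('plunger_knob',91),('lever_knob',256),('lever_pivot',231),('spout',150),('index_ring',40),('head',215),('long_mark',224),('beaker',45),('cup_a',45),('bottle',0),('jar',0),('bowl',0),('shaker',0),('doser',0)]:
        for m in nets.mark_of(n,q)[:3]:
            print(n,q,round(m['score'],2),np.round(m['xy']),np.round(at_z(f,m['xy'],z)))
print(arm.observe()['time_s'])
E
```

```text
scene [889.0862943  637.79895456 969.67200143] 480.6401936186068Traceback (most recent call last):
  File "<stdin>", line 6, in <module>
  File "h.py", line 17, in at_z
    d=ray(f,uv); return f['eye']+d*(z-f['eye'][2])/d[2]
                                                   ~^^^
IndexError: invalid index to scalar variable.
```

View pics/scene1.png

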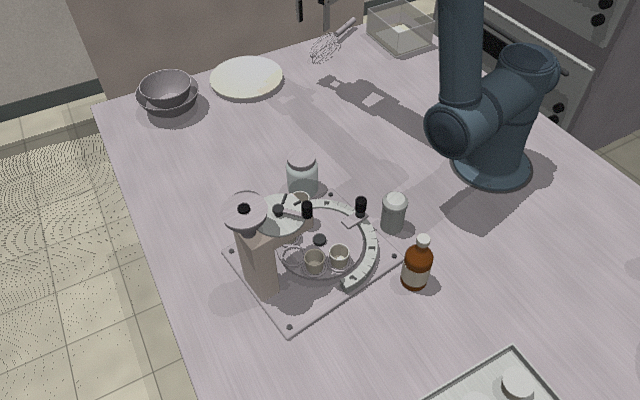

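```bash

python3 - <<'E'
from h import *
f=grab('top','top1.png'); print(f['rotation'],f['eye'],f['distortion'],f['fx'])
f=grab('scene'); print(f['rotation'])
E
```

```text
[ 0.20470888 -0.00304909 -1.54119256] [ 395.87009466   28.96387657 1031.80367263] [-0.08995396  0.          0.          0.          0.        ] 432.429105279742
[0.71907879 0.01381631 2.64382298]
```

View pics/top1.png

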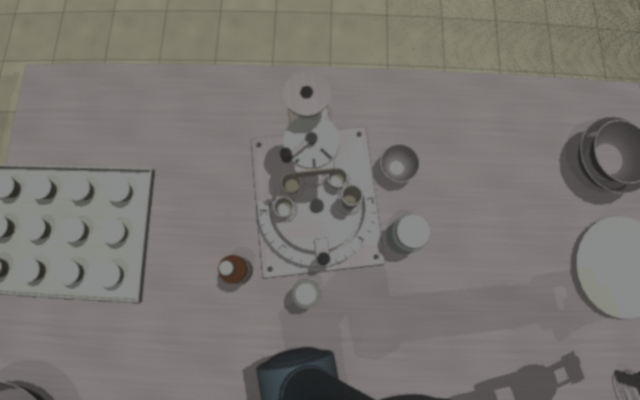

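```bash
sed -i "s/f\['eye'\]=np.array(f\['eye'\]);.*/f['eye']=np.array(f['eye']);r=np.array(f['rotation']);f['rotation']=r if r.shape==(3,3) else R.from_euler('xyz',r).as_matrix()/" h.py
python3 - <<'E'
from h import *
for n in ['scene','top']:
    f=grab(n,n+'2.png')
    for q,z in [('plunger_knob',91),('lever_knob',256),('lever_pivot',231),('spout',150),('index_ring',40),('head',215),('long_mark',224),('beaker',45),('cup_a',45),('bottle',0),('jar',0),('bowl',0),('shaker',0),('doser',0)]:
        for m in nets.mark_of(n,q)[:3]:
            print(n,q,round(m['score'],2),np.round(m['xy']),np.round(at_z(f,m['xy'],z)))
    I=cv2.imread('pics/%s2.png'%n); x,y=(210,140) if n=='scene' else (220,60)
    cv2.imwrite('pics/%s2c.png'%n,cv2.resize(I[y:y+200 if n=='scene' else y+260,x:x+240],None,fx=3 if n=='scene' else 2.3,fy=3 if n=='scene' else 2.3,interpolation=cv2.INTER_CUBIC))
print(arm.observe()['time_s'])
E
```

```text
scene plunger_knob 0.46 [361. 203.] [445.  12.  91.]
scene lever_knob 0.79 [308. 208.] [626.  91. 256.]
scene lever_knob 0.61 [361. 220.] [552. 166. 256.]
scene lever_pivot 0.75 [279. 211.] [672.  49. 231.]
scene index_ring 0.93 [360. 219.] [450.  21.  40.]
scene head 0.64 [270. 218.] [691.  46. 215.]
scene long_mark 0.86 [284. 191.] [637.  -1. 224.]
scene long_mark 0.23 [315. 268.] [671. 200. 224.]
scene beaker 0.46 [272. 220.] [644. -81.  45.]
scene beaker 0.28 [303. 188.] [ 529. -138.   45.]
scene cup_a 0.75 [338. 263.] [566. 109.  45.]
scene cup_a 0.56 [316. 269.] [618.  99.  45.]
scene cup_a 0.42 [286. 238.] [638. -13.  45.]
scene bottle 0.67 [415. 280.] [415. 211.   0.]
scene bottle 0.24 [286. 238.] [627. -45.   0.]
scene jar 0.58 [299. 190.] [ 525. -175.   -0.]
scene jar 0.46 [270. 217.] [ 633. -127.    0.]
scene shaker 0.65 [391. 227.] [377.  55.   0.]
scene doser 0.68 [318. 251.] [575.  29.   0.]
top plunger_knob 0.64 [324. 258.] [452.  15.  91.]
top lever_knob 0.69 [286. 156.] [628.  94. 256.]
top lever_knob 0.67 [291. 189.] [567.  82. 256.]
top lever_pivot 0.75 [310. 140.]
[... 180 characters left out ...]
156.] [642.   9. 224.]
top long_mark 0.22 [308. 136.] [681.  55. 224.]
top beaker 0.98 [348. 202.] [586. -37.  45.]
top beaker 0.53 [240. 273.] [415. 203.  45.]
top cup_a 0.84 [294. 189.] [612.  89.  45.]
top cup_a 0.79 [335. 183.] [630.  -8.  45.]
top cup_a 0.53 [282. 208.] [567. 114.  45.]
top bottle 0.85 [241. 272.] [419. 209.   0.]
top bottle 0.55 [292. 190.] [620.  95.   0.]
top jar 0.69 [404. 236.] [ 515. -176.    0.]
top jar 0.69 [398. 165.] [ 692. -162.    0.]
top bowl 0.57 [398. 168.] [ 685. -164.    0.]
top shaker 0.71 [291. 190.] [619.  99.   0.]
top shaker 0.62 [305. 292.] [376.  56.   0.]
top doser 0.69 [314. 210.] [572.  40.   0.]
top doser 0.64 [293. 189.] [622.  94.   0.]
1.8
```

View pics/scene2c.png

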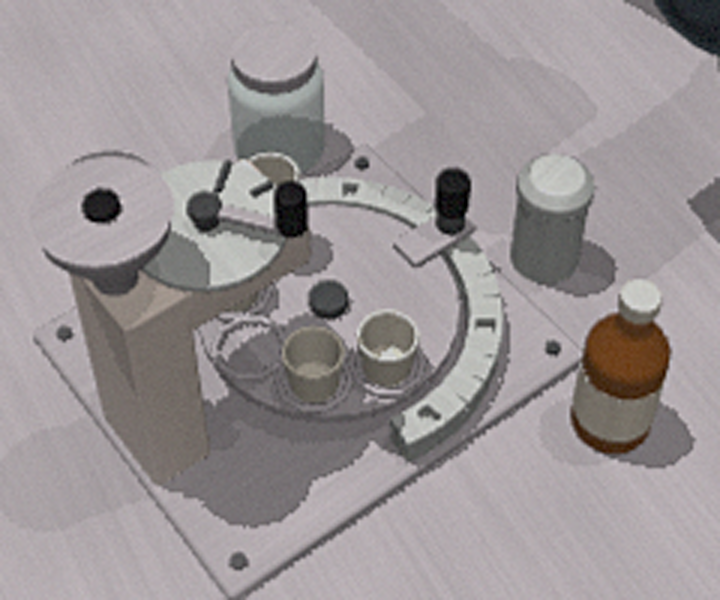

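View pics/top2c.png

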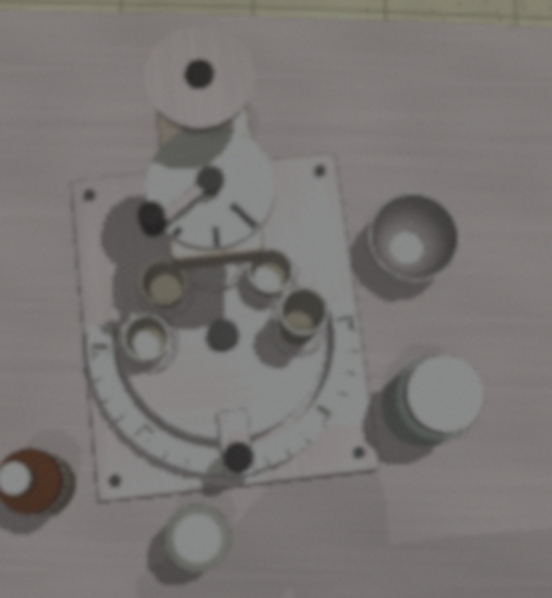

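```bash
cat >> h.py <<'E'
def rows(wps):
    """wps: list of (x,y,z,yaw_rad,opening) -> rows in current tool frame (from measured pose)"""
    s=arm.observe(); R0=R.from_euler('xyz',s['tcp_rot']); p0=np.array(s['position'])
    out=[]
    for x,y,z,yaw,o in wps:
        t=R.from_euler('xyz',[np.pi,0,yaw])
        rv=np.degrees((R0.inv()*t).as_rotvec()); d=R0.inv().apply(np.array([x,y,z])-p0)/1000
        out.append(' '.join('%.1f'%v for v in rv)+' '+' '.join('%.4f'%v for v in d)+' %.2f'%o)
    print('t',round(s['time_s'],2),'p',np.round(p0,1),'rpy',np.round(s['tcp_rot'],3),'F',np.round(s['force'],1),'w',round(s['width'],3))
    print('; '.join(out))
E
python3 - <<'E'
from h import *
f=grab('top');d=f['depth']
for q in ['beaker','cup_a']:
    for m in nets.trace('top',q)[:4]:
        r=m['region']; v,u=np.nonzero(r); P=np.array([at_depth(f,(a,b)) for a,b in zip(u[::3],v[::3]) if d[b,a]>0])
        print(q,round(m['score'],2),m['rect'],'ztop',np.percentile(P[:,2],[5,50,98]).round())
rows([(440,10,300,-1.416,1)])
E
```

```text
beaker 0.93 [341.8, 186.0, 363.4, 212.6] ztop [ 48.  93. 135.]
cup_a 0.79 [272.3, 195.0, 294.3, 216.3] ztop [47. 59. 89.]
cup_a 0.64 [281.1, 175.5, 301.0, 193.7] ztop [46. 57. 89.]
cup_a 0.56 [328.4, 167.7, 347.2, 191.8] ztop [47. 61. 88.]
t 1.95 p [ 251.2 -599.5  205.5] rpy [-3.142  0.    -1.174] F [ 0.1  0.2 -0.2] w 1.0
0.0 0.0 13.9 -0.4892 -0.4097 -0.0945 1.00
```

send_rows:
  motion: "0 0 0 -0.02 -0.02 -0.06 1; 0 0 7 -0.2 -0.17 -0.09 1; 0 0 14 -0.48 -0.40 -0.095 1; 0 0 14 -0.48 -0.40 -0.095 1; 0 0 14 -0.48 -0.40 -0.095 1"

```text
time_s: 2.58
position: [333.9, -334.6, 281.4]
tcp_rot: [-3.141, -0.001, -1.419]
force: [1.0, 0.1, -0.5]
width: 0.998
```

```bash

python3 - <<'E'
from h import *
rows([(440,10,300,-1.416,1)])
E
```

```text
t 2.58 p [ 333.9 -334.6  281.4] rpy [-3.141e+00 -1.000e-03 -1.419e+00] F [ 1.   0.1 -0.5] w 0.998
-0.0 -0.0 -0.2 -0.3246 -0.1570 -0.0187 1.00
```

send_rows:
  motion: "0 0 0 -0.32 -0.15 -0.019 1; 0 0 0 -0.32 -0.15 -0.019 1; 0 0 0 -0.32 -0.15 -0.019 1; 0 0 0 -0.32 -0.15 -0.019 1; 0 0 0 -0.32 -0.15 -0.019 1"

```text
time_s: 3.2
position: [421.9, -35.1, 298.4]
tcp_rot: [-3.14, -0.001, -1.419]
force: [1.1, -1.0, 0.2]
width: 0.998
```

send_rows:
  motion: "0 0 0 0 0 0 1; 0 0 0 0 0 0 1; 0 0 0 0 0 0 1"

```text
time_s: 3.58
position: [421.4, -38.5, 297.7]
tcp_rot: [3.141, -0.0, -1.421]
force: [-0.2, -0.8, 0.5]
width: 1.001
```

```bash

python3 - <<'E'
from h import *
rows([(440,10,300,-1.416,1)])
f=grab('wrist','w1.png')
print(f['tool_from_camera'],f['fx'])
for q,z in [('plunger_knob',91),('lever_knob',256),('lever_pivot',231),('spout',150),('index_ring',40),('shaker',0),('jar',0)]:
    for m in nets.mark_of('wrist',q)[:2]:
        print(q,round(m['score'],2),np.round(m['xy']),np.round(at_z(f,m['xy'],z),1))
E
```

```text
t 3.58 p [421.4 -38.5 297.7] rpy [ 3.141 -0.    -1.421] F [-0.2 -0.8  0.5] w 1.001
0.0 -0.0 -0.3 -0.0452 -0.0256 -0.0023 1.00
[[ 9.99999234e-01 -5.74053115e-04 -1.09664733e-03  5.61133489e-02]
 [-8.20414713e-04 -9.70787112e-01 -2.39941056e-01 -6.95525791e+01]
 [-9.26872186e-04  2.39941771e-01 -9.70786839e-01 -1.79154570e+02]
 [ 0.00000000e+00  0.00000000e+00  0.00000000e+00  1.00000000e+00]] 312.0523891615712
plunger_knob 0.85 [281. 148.] [448.5  16.8  91. ]
lever_knob 0.59 [345.  45.] [538.  -35.8 256. ]
index_ring 0.86 [288. 145.] [447.7  13.8  40. ]
index_ring 0.64 [230.  44.] [563.9 102.1  40. ]
shaker 0.9 [261. 186.] [374.7  51.5   0. ]
jar 0.84 [422. 117.] [ 514.8 -173.7    0. ]
```

View pics/w1.png

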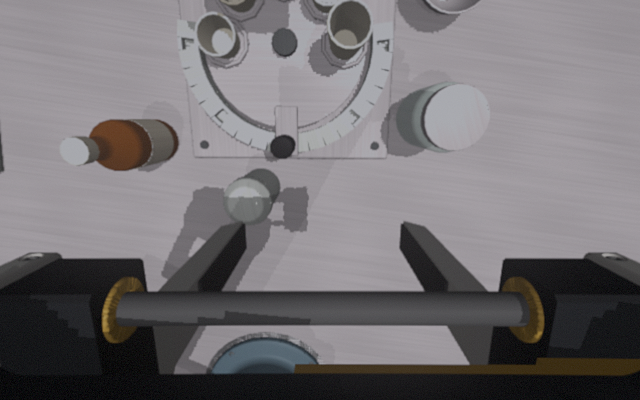

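```bash

python3 - <<'E'
from h import *
f=grab('top')
P=[at_z(f,(220+a/2.3,60+b/2.3),14) for a,b in [(89,195),(320,171),(359,453),(115,481)]]
print(np.round(P,1)); P=np.array(P); print('centre',P.mean(0), 'dirs',[np.degrees(np.arctan2(*(P[a]-P[b])[1::-1])) for a,b in [(0,3),(1,2)]],np.degrees(np.arctan2(*(P[0]-P[1])[1::-1]))-90,np.degrees(np.arctan2(*(P[3]-P[2])[1::-1]))-90)
f=grab('wrist')
for uv in [(204,145),(374,146)]: print(at_z(f,uv,14))
# knob by depth, top face
d=f['depth']
m=nets.trace('wrist','plunger_knob')[0]; v,u=np.nonzero(m['region']); Q=np.array([at_depth(f,(a,b)) for a,b in zip(u,v) if d[b,a]>0])
t=Q[Q[:,2]>104]; print(m['rect'],len(t),t.mean(0),t.min(0),t.max(0),(t.min(0)+t.max(0))/2)
f=grab('top');d=f['depth']
m=nets.trace('top','plunger_knob')[0]; v,u=np.nonzero(m['region']); Q=np.array([at_depth(f,(a,b)) for a,b in zip(u,v) if d[b,a]>0])
t=Q[Q[:,2]>104]; print(m['rect'],len(t),t.mean(0),(t.min(0)+t.max(0))/2)
E
```

```text
[[ 728.8  182.6   14. ]
 [ 763.5  -65.    14. ]
 [ 462.6 -108.    14. ]
 [ 427.1  139.    14. ]]
centre [595.49652344  37.14914692  14.        ] dirs [np.float64(8.227640220198111), np.float64(8.118369802406429)] 7.968874580597628 8.18720482305173
[426.84625492 138.62995451  14.        ]
[ 463.44157216 -108.02436636   14.        ]
[270.9, 133.8, 295.6, 157.2] 406 [451.56476688  13.98385637 108.57537517] [438.00137235   1.14962559 104.42012524] [464.54216883  26.85674229 111.05660472] [451.27177059  14.00318394 107.73836498]Traceback (most recent call last):
  File "<stdin>", line 12, in <module>
IndexError: list index out of range
```

```bash

python3 - <<'E'
from h import *
rows([(450,15.5,180,-1.429,.7),(450,15.5,120,-1.429,.7),(450,15.5,79,-1.429,.7)])
E
```

```text
t 4.22 p [421.6 -37.1 297.9] rpy [-3.142  0.    -1.418] F [-0.1 -0.7 -0.4] w 1.0
-0.0 0.0 0.6 -0.0477 -0.0360 0.1179 0.70; -0.0 0.0 0.6 -0.0477 -0.0360 0.1779 0.70; -0.0 0.0 0.6 -0.0477 -0.0360 0.2189 0.70
```

send_rows:
  motion: "0 0 0.6 -0.024 -0.018 0.03 0.7; 0 0 0.6 -0.0477 -0.036 0.07 0.7; 0 0 0.6 -0.0477 -0.036 0.13 0.7; 0 0 0.6 -0.0477 -0.036 0.15 0.7; 0 0 0.6 -0.0477 -0.036 0.15 0.7"

```text
time_s: 4.85
position: [448.7, 16.0, 146.2]
tcp_rot: [3.138, 0.001, -1.429]
force: [-0.2, -1.0, 1.2]
width: 0.699
```

```bash

python3 - <<'E'
from h import *
f=grab('wrist','w2.png')
rows([(450,15.5,79,-1.429,.7)])
for m in nets.mark_of('wrist','plunger_knob')[:2]: print(m['score'],m['xy'],at_z(f,m['xy'],91))
E
```

```text
t 4.9 p [449.9  15.6 147.9] rpy [ 3.141  0.    -1.429] F [-0.3  0.4  0.3] w 0.701
0.0 0.0 0.0 0.0001 -0.0001 0.0689 0.70
0.71 [325.7, 209.0] [449.88587598  13.36176483  91.        ]
0.61 [326.1, 57.8] [558.2000703   28.96881675  91.        ]
```

View pics/w2.png

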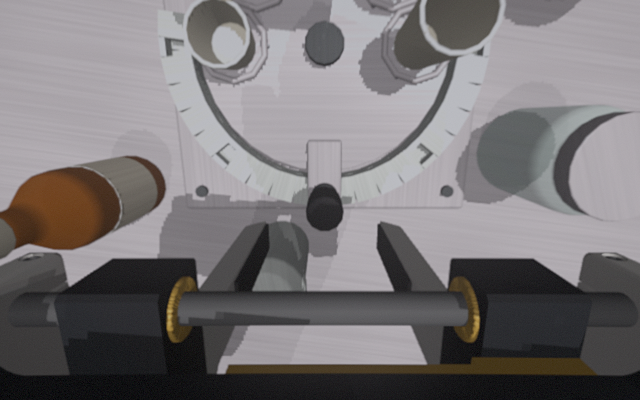

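send_rows:
  motion: "0 0 0 0.0007 0 0.04 0.5; 0 0 0 0.0007 0 0.0675 0.5; 0 0 0 0.0007 0 0.0675 0.5; 0 0 0 0.0007 0 0.0675 0; 0 0 0 0.0007 0 0.0675 0"
  squeeze: 35

```text
time_s: 5.58
position: [451.6, 14.5, 82.4]
tcp_rot: [-3.138, -0.001, -1.429]
force: [-0.2, 0.1, 0.0]
width: 0.322
```

send_rows:
  motion: "0 0 0 0 0 0 0; 0 0 0 0 0 0 0"

```text
time_s: 5.82
position: [451.5, 14.5, 82.1]
tcp_rot: [-3.139, -0.001, -1.429]
force: [-0.4, 0.1, 7.5]
width: 0.291
```

```bash

python3 - <<'E'
from h import *
rows([(450,15.5,79,-1.429,.7)])
E
```

```text
t 5.83 p [451.5  14.5  82.1] rpy [-3.139e+00 -1.000e-03 -1.429e+00] F [-0.4  0.1  7.5] w 0.291
-0.2 -0.1 0.0 -0.0012 0.0013 0.0031 0.70
```

send_rows:
  motion: "0 0 0 0 0 -0.005 0; 0 0 0 0 0 -0.01 0; 0 0 0 0 0 -0.0135 0; 0 0 0 0 0 -0.0135 0"

```text
time_s: 6.32
position: [451.3, 14.8, 94.1]
tcp_rot: [-3.138, -0.001, -1.429]
force: [7.5, 0.6, -7.6]
width: 0.296
```

```bash

python3 - <<'E'
from h import *
f=grab('wrist','w3.png')
A=np.array([573.3,34.0]);ph=np.radians(8.13)
def wp(th,z=95.5,o=0):
    a=np.pi+ph+th; return (A[0]+122.3*np.cos(a),A[1]+122.3*np.sin(a),z,ph-np.pi/2+th,o)
rows([wp(np.radians(t)) for t in (0,5,15,25,35)])
E
```

```text
t 6.38 p [451.2  14.8  94. ] rpy [-3.138e+00 -1.000e-03 -1.429e+00] F [ 7.3  1.  -7.1] w 0.292
-0.2 -0.0 -0.0 -0.0017 -0.0012 -0.0015 0.00; -0.2 -0.0 -5.0 0.0089 -0.0017 -0.0015 0.00; -0.2 -0.1 -15.0 0.0299 -0.0054 -0.0014 0.00; -0.2 -0.1 -25.0 0.0500 -0.0127 -0.0014 0.00; -0.2 -0.1 -35.0 0.0684 -0.0234 -0.0014 0.00
```

View pics/w3.png

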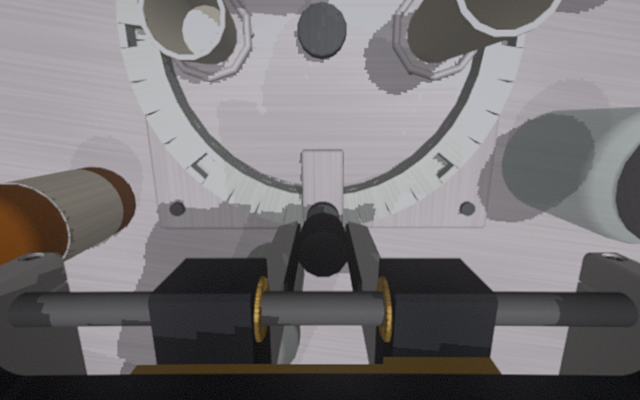

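```bash
cat >> h.py <<'E'
A=np.array([573.3,34.0])
def arc(degs,dz=0,o=0,dr=0,A=A):
    s=arm.observe(); p=np.array(s['position']); y=s['tcp_rot'][2]; w=[]
    for t in np.radians(degs):
        c,sn=np.cos(t),np.sin(t); v=p[:2]-A; v=v*(1+dr/np.linalg.norm(v)); q=A+np.array([c*v[0]-sn*v[1],sn*v[0]+c*v[1]])
        w.append((q[0],q[1],p[2]+dz,y+t,o))
    v=p[:2]-A; print('r',np.linalg.norm(v),'ang',np.degrees(np.arctan2(v[1],v[0])))
    rows(w)
E
python3 - <<'E'
from h import *
arc([4,12,20,28,35])
E
```

```text
r 123.55381851318961 ang -171.0683413746533
t 6.38 p [451.2  14.8  94. ] rpy [-3.138e+00 -1.000e-03 -1.429e+00] F [ 7.3  1.  -7.1] w 0.292
-0.2 -0.0 -4.0 0.0086 -0.0004 0.0000 0.00; -0.2 -0.1 -12.0 0.0256 -0.0031 0.0000 0.00; -0.2 -0.1 -20.0 0.0421 -0.0081 0.0001 0.00; -0.2 -0.1 -28.0 0.0578 -0.0153 0.0001 0.00; -0.2 -0.1 -35.0 0.0705 -0.0234 0.0001 0.00
```

send_rows:
  motion: "0 0 -2 0.0043 -0.0001 0 0; 0 0 -6 0.0129 -0.0008 0 0; 0 0 -11 0.0235 -0.0026 0 0; 0 0 -16 0.0339 -0.0052 0 0; 0 0 -20 0.0421 -0.0081 0 0"

```text
time_s: 7.0
position: [464.5, -25.4, 93.4]
tcp_rot: [-3.139, 0.001, -1.079]
force: [6.1, 1.9, -7.2]
width: 0.292
```

```bash

python3 - <<'E'
from h import *
arc([3,8,14,20,25])
E
```

```text
r 123.98529646280241 ang -151.35909076212658
t 7.0 p [464.5 -25.4  93.4] rpy [-3.139e+00  1.000e-03 -1.079e+00] F [ 6.1  1.9 -7.2] w 0.292
-0.1 0.0 -3.0 0.0065 -0.0002 -0.0000 0.00; -0.1 0.0 -8.0 0.0172 -0.0013 -0.0000 0.00; -0.1 0.0 -14.0 0.0300 -0.0039 -0.0000 0.00; -0.1 0.0 -20.0 0.0423 -0.0078 -0.0000 0.00; -0.1 0.0 -25.0 0.0523 -0.0120 -0.0000 0.00
```

send_rows:
  motion: "0 0 -3 0.0065 -0.0002 0 0; 0 0 -8 0.0172 -0.0013 0 0; 0 0 -14 0.03 -0.0039 0 0; 0 0 -20 0.0423 -0.0078 0 0; 0 0 -25 0.0523 -0.012 0 0"

```text
time_s: 7.62
position: [498.9, -65.8, 92.8]
tcp_rot: [-3.141, 0.002, -0.642]
force: [2.5, 1.3, -6.0]
width: 0.287
```

```bash

python3 - <<'E'
from h import *
arc([3,8,14,20,25])
E
```

```text
r 124.52744782920837 ang -126.6996987935557
t 7.62 p [498.9 -65.8  92.8] rpy [-3.141e+00  2.000e-03 -6.420e-01] F [ 2.5  1.3 -6. ] w 0.287
-0.0 0.1 -3.0 0.0065 -0.0002 -0.0000 0.00; -0.0 0.1 -8.0 0.0173 -0.0012 -0.0000 0.00; -0.0 0.1 -14.0 0.0301 -0.0037 -0.0001 0.00; -0.1 0.1 -20.0 0.0426 -0.0076 -0.0001 0.00; -0.1 0.1 -25.0 0.0526 -0.0117 -0.0001 0.00
```

send_rows:
  motion: "0 0 -3 0.0065 -0.0002 -0.0005 0; 0 0 -8 0.0173 -0.0012 -0.001 0; 0 0 -14 0.0301 -0.0037 -0.001 0; 0 0 -20 0.0426 -0.0076 -0.001 0; 0 0 -25 0.0526 -0.0117 -0.001 0"

```text
time_s: 8.25
position: [547.6, -88.3, 93.4]
tcp_rot: [-3.141, 0.003, -0.205]
force: [0.6, -1.3, -5.8]
width: 0.289
```

```bash

python3 - <<'E'
from h import *
arc([3,7,11,14,15])
grab('top','top3.png')
I=cv2.imread('pics/top3.png');cv2.imwrite('pics/top3c.png',cv2.resize(I[60:320,220:460],None,fx=2.3,fy=2.3))
E
```

```text
r 125.01437185173789 ang -101.85494468159092
t 8.25 p [547.6 -88.3  93.4] rpy [-3.141e+00  3.000e-03 -2.050e-01] F [ 0.6 -1.3 -5.8] w 0.289
-0.0 0.1 -3.0 0.0065 -0.0002 -0.0000 0.00; -0.0 0.1 -7.0 0.0152 -0.0009 -0.0000 0.00; -0.0 0.1 -11.0 0.0239 -0.0023 -0.0001 0.00; -0.0 0.1 -14.0 0.0303 -0.0037 -0.0001 0.00; -0.0 0.1 -15.0 0.0324 -0.0042 -0.0001 0.00
```

View pics/top3c.png

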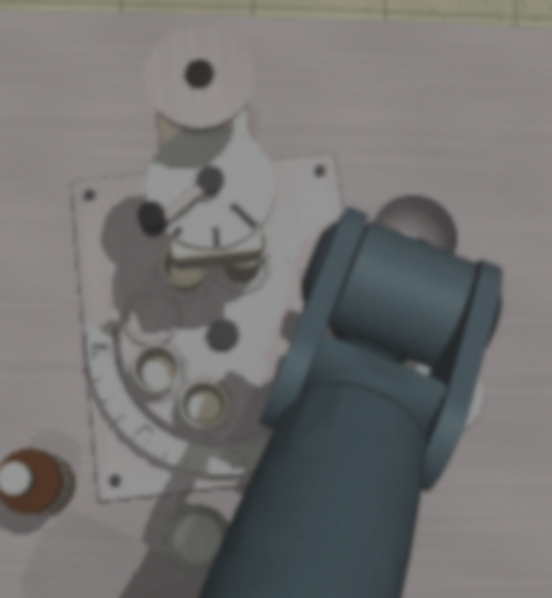

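send_rows:
  motion: "0 0 -3 0.0065 -0.0002 0 0; 0 0 -7 0.0152 -0.0009 0 0; 0 0 -12 0.026 -0.0027 0 0; 0 0 -17 0.0366 -0.0055 0 0; 0 0 -19 0.0407 -0.0068 0 0"

```text
time_s: 8.93
position: [588.9, -90.3, 93.8]
tcp_rot: [3.142, 0.002, 0.124]
force: [1.6, -2.7, -6.0]
width: 0.292
```

send_rows:
  motion: "0 0 0 0 0 0 0; 0 0 0 0 0 0 0"

```text
time_s: 9.18
position: [589.2, -90.3, 94.7]
tcp_rot: [3.141, 0.001, 0.124]
force: [2.2, -3.8, -7.6]
width: 0.29
```

```bash

python3 - <<'E'
from h import *
arc([1,2])
f=grab('wrist','w4.png')
grab('scene','s4.png')
I=cv2.imread('pics/s4.png');cv2.imwrite('pics/s4c.png',cv2.resize(I[140:340,210:450],None,fx=3,fy=3))
E
```

```text
r 125.29389913733128 ang -82.71960460800132
t 9.18 p [589.2 -90.3  94.7] rpy [3.141e+00 1.000e-03 1.240e-01] F [ 2.2 -3.8 -7.6] w 0.29
0.0 0.0 -1.0 0.0022 -0.0000 -0.0000 0.00; 0.0 0.0 -2.0 0.0044 -0.0001 -0.0000 0.00
```

View pics/w4.png

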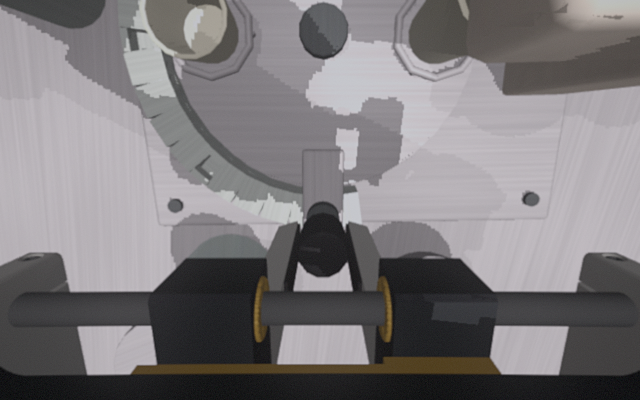

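View pics/s4c.png

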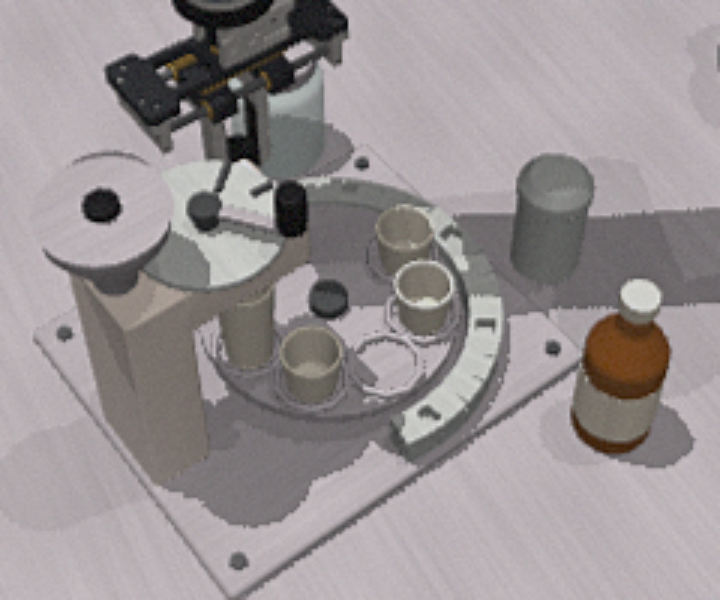

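send_rows:
  motion: "0 0 -1 0.0027 0 0 0; 0 0 -1 0.0027 0 0 0; 0 0 -1 0.0027 0 0.005 0; 0 0 -1 0.0027 0 0.009 0; 0 0 -1 0.0027 0 0.009 0"

```text
time_s: 9.9
position: [592.2, -89.8, 85.7]
tcp_rot: [3.141, 0.0, 0.142]
force: [0.5, -4.0, -4.4]
width: 0.291
```

```bash

python3 - <<'E'
from h import *
arc([1,2])
E
```

```text
r 125.28761065032762 ang -81.30819765702083
t 9.9 p [592.2 -89.8  85.7] rpy [3.141 0.    0.142] F [ 0.5 -4.  -4.4] w 0.291
0.0 0.0 -1.0 0.0022 -0.0000 -0.0000 0.00; 0.0 0.0 -2.0 0.0044 -0.0001 -0.0000 0.00
```

send_rows:
  motion: "0 0 0 0 0 0.003 0; 0 0 0 0 0 0.0035 0.35; 0 0 0 0 0 0.0035 0.4; 0 0 0 0 0 0.0035 0.45"

```text
time_s: 10.4
position: [592.7, -89.5, 83.0]
tcp_rot: [-3.141, -0.001, 0.142]
force: [-0.3, -0.0, -0.5]
width: 0.445
```

```bash

python3 - <<'E'
from h import *
f=grab('wrist','w5.png');d=f['depth']
for m in nets.trace('wrist','plunger_knob')[:1]:
    v,u=np.nonzero(m['region']);Q=np.array([at_depth(f,(a,b)) for a,b in zip(u,v) if d[b,a]>0]);print(m['score'],m['rect'],np.percentile(Q[:,2],[2,25,50,75,95]))
arc([0])
E
```

```text
0.8 [297.1, 210.0, 345.2, 275.3] [ 77.27532139 103.20475332 108.34067141 108.95550771 109.66626064]
r 125.07203342864798 ang -81.14911142932803
t 10.5 p [592.5 -89.6  82.8] rpy [-3.142e+00 -1.000e-03  1.420e-01] F [-0.4 -0.2 -0.2] w 0.448
-0.0 -0.0 0.0 0.0000 0.0000 0.0000 0.00
```

View pics/w5.png

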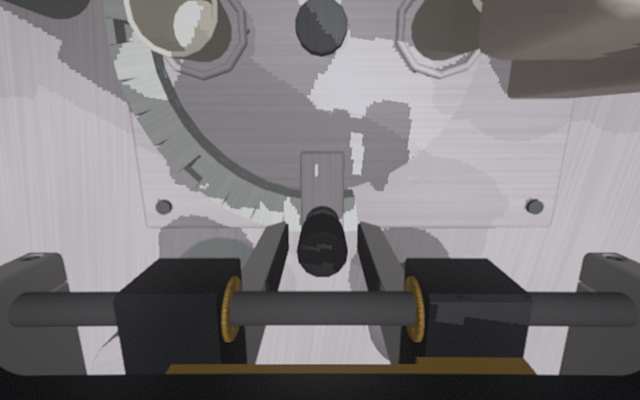

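send_rows:
  motion: "0 0 0 0 0 -0.04 0.5; 0 0 0 0 0 -0.1 0.6; 0 0 0 0 0 -0.16 0.6; 0 0 0 0 0 -0.22 0.6; 0 0 0 0 0 -0.265 0.6"

```text
time_s: 11.12
position: [592.6, -89.7, 351.0]
tcp_rot: [3.14, -0.003, 0.142]
force: [0.6, -0.3, 0.4]
width: 0.6
```

```bash

python3 - <<'E'
from h import *
f=grab('scene','s5.png')
g=lambda f,n,q,z:[(round(m['score'],2),np.round(at_z(f,m['xy'],z),1)) for m in nets.mark_of(n,q)[:2]]
print(g(f,'scene','plunger_knob',91),g(f,'scene','beaker',45),g(f,'scene','lever_knob',256))
rows([(627,60,345,0.6,.6),(627,92,345,.6,.6)])
I=cv2.imread('pics/s5.png');cv2.imwrite('pics/s5c.png',cv2.resize(I[140:340,210:450],None,fx=3,fy=3))
E
```

```text
[(0.53, array([591.6, -93.7,  91. ]))] [(0.82, array([645. ,  41.6,  45. ])), (0.65, array([402.6,  83.3,  45. ]))] [(0.88, array([627.1,  86.5, 256. ]))]
t 11.32 p [592.5 -89.7 348.1] rpy [ 3.141e+00 -1.000e-03  1.420e-01] F [ 0.6 -0.  -0.5] w 0.601
0.1 -0.1 -26.2 0.0554 -0.1433 0.0031 0.60; 0.1 -0.1 -26.2 0.0599 -0.1750 0.0031 0.60
```

View pics/s5c.png

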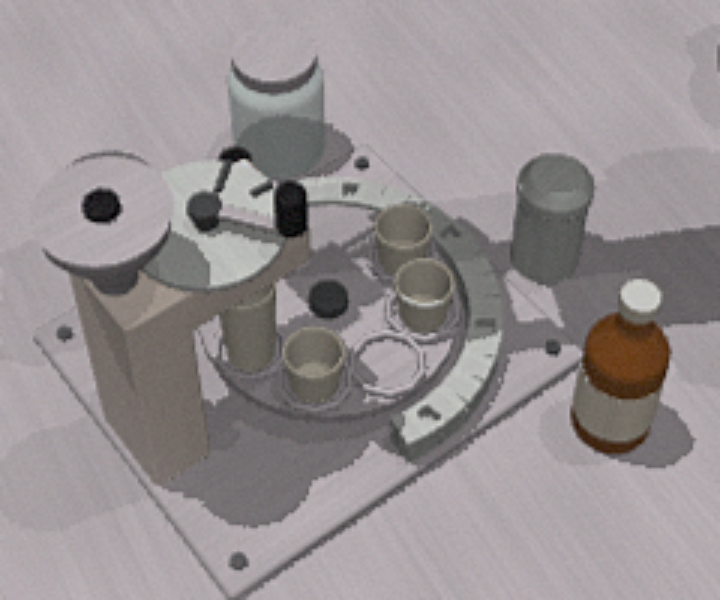

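send_rows:
  motion: "0 0 -5 0.01 -0.03 0.003 0.6; 0 0 -13 0.03 -0.08 0.003 0.6; 0 0 -22 0.05 -0.13 0.003 0.6; 0 0 -26 0.06 -0.172 0.003 0.6; 0 0 -26 0.06 -0.172 0.003 0.6"

```text
time_s: 11.95
position: [626.4, 91.6, 341.4]
tcp_rot: [-3.139, 0.004, 0.6]
force: [-0.2, -0.4, 0.2]
width: 0.601
```

send_rows:
  motion: "0 0 0 0 0 0 0.6; 0 0 0 0 0 0 0.6"

```text
time_s: 12.2
position: [627.1, 87.8, 343.6]
tcp_rot: [-3.141, 0.001, 0.594]
force: [0.3, -0.6, 0.1]
width: 0.595
```

```bash

python3 - <<'E'
from h import *
f=grab('wrist','w6.png');d=f['depth']
for q,z in [('lever_knob',256),('lever_pivot',231),('long_mark',224)]:
    for m in nets.mark_of('wrist',q)[:2]: print(q,round(m['score'],2),np.round(m['xy']),np.round(at_z(f,m['xy'],z),1))
for m in nets.trace('wrist','lever_knob')[:2]:
    v,u=np.nonzero(m['region']);Q=np.array([at_depth(f,(a,b)) for a,b in zip(u,v) if d[b,a]>0]);t=Q[(Q[:,2]>268)&(Q[:,2]<280)];print(m['score'],m['rect'],len(t),t.mean(0) if len(t) else '')
rows([(627,90,345,.6,.6)])
E
```

```text
lever_knob 0.97 [329. 204.] [634.6  87.5 256. ]
lever_pivot 0.83 [336. 251.] [671.5  45.5 231. ]
lever_pivot 0.22 [287. 259.] [636.1  10.2 231. ]
long_mark 0.89 [283. 258.] [633.1   5.6 224. ]
0.72 [317.4, 185.1, 349.3, 264.9] 509 [630.55724897  93.61532453 273.41467429]
t 12.45 p [627.4  88.3 344.5] rpy [ 3.142 -0.     0.595] F [-0.3 -0.1  0.4] w 0.604
0.0 -0.0 -0.3 0.0006 -0.0016 -0.0005 0.60
```

View pics/w6.png

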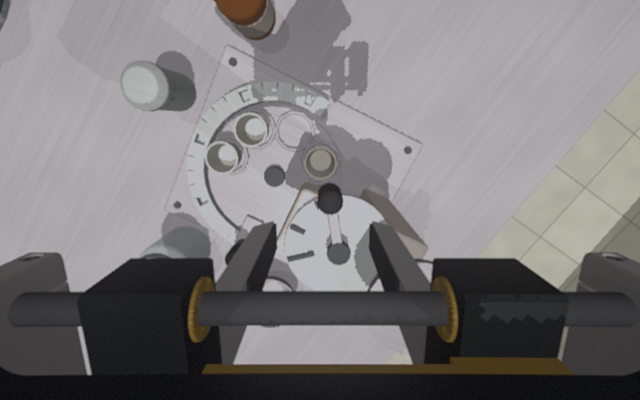

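```bash

python3 - <<'E'
from h import *
rows([(629.5,92,300,.6,.6),(629.5,92,243,.6,.6)])
E
```

```text
t 12.45 p [627.4  88.3 344.5] rpy [ 3.142 -0.     0.595] F [-0.3 -0.1  0.4] w 0.604
0.0 -0.0 -0.3 0.0038 -0.0019 0.0445 0.60; 0.0 -0.0 -0.3 0.0038 -0.0019 0.1015 0.60
```

send_rows:
  motion: "0 0 0 0.004 -0.002 0.03 0.6; 0 0 0 0.004 -0.002 0.075 0.6; 0 0 0 0.004 -0.002 0.101 0.6; 0 0 0 0.004 -0.002 0.101 0.6; 0 0 0 0.004 -0.002 0.101 0.6"

```text
time_s: 13.08
position: [630.4, 92.8, 245.2]
tcp_rot: [3.14, -0.002, 0.596]
force: [0.5, 0.6, -0.5]
width: 0.597
```

```bash

python3 - <<'E'
from h import *
f=grab('wrist','w7.png')
rows([(629.5,92,243,.6,.6)])
E
```

```text
t 13.12 p [630.6  92.8 245.7] rpy [ 3.14e+00 -3.00e-03  5.96e-01] F [-0.5 -0.5  0.3] w 0.601
0.1 -0.2 -0.3 -0.0013 0.0000 0.0027 0.60
```

View pics/w7.png

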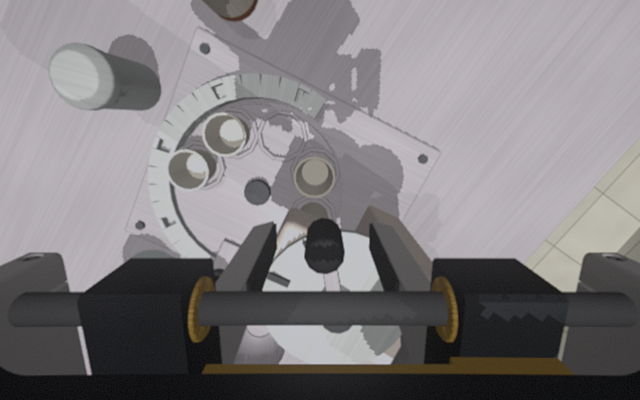

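send_rows:
  motion: "0 0 0 0.001 0 0.001 0; 0 0 0 0.001 0 0.001 0; 0 0 0 0.001 0 0.001 0; 0 0 0 0.001 0 0.001 0"
  squeeze: 15

```text
time_s: 13.62
position: [630.5, 93.5, 242.5]
tcp_rot: [3.142, -0.0, 0.596]
force: [0.2, -0.0, 0.6]
width: 0.232
```

```bash

python3 - <<'E'
from h import *
P=np.array([672.3,48.1])
arc([4,13,22,31,40],A=P)
E
```

```text
r 61.726098692935544 ang 132.67712215302456
t 13.62 p [630.5  93.5 242.5] rpy [ 3.142 -0.     0.596] F [ 0.2 -0.   0.6] w 0.232
0.0 -0.0 -4.0 -0.0042 0.0008 -0.0000 0.00; 0.0 -0.0 -13.0 -0.0135 0.0036 -0.0000 0.00; 0.0 -0.0 -22.0 -0.0222 0.0079 -0.0000 0.00; 0.0 -0.0 -31.0 -0.0301 0.0134 -0.0000 0.00; 0.0 -0.0 -40.0 -0.0371 0.0202 -0.0000 0.00
```

send_rows:
  motion: "0 0 -4 -0.0042 0.0008 0 0; 0 0 -13 -0.0135 0.0036 0 0; 0 0 -22 -0.0222 0.0079 0 0; 0 0 -31 -0.0301 0.0134 0 0; 0 0 -40 -0.0371 0.0202 0 0"

```text
time_s: 14.25
position: [610.7, 55.6, 242.5]
tcp_rot: [-3.141, 0.0, 1.299]
force: [0.1, -0.4, -0.5]
width: 0.23
```

```bash

python3 - <<'E'
from h import *
P=np.array([672.3,48.1])
arc([6,15,24,33,40],A=P)
E
```

```text
r 62.04290354446681 ang 173.06383790773444
t 14.25 p [610.7  55.6 242.5] rpy [-3.141  0.     1.299] F [ 0.1 -0.4 -0.5] w 0.23
-0.0 0.0 -6.0 -0.0064 0.0013 0.0000 0.00; -0.0 0.0 -15.0 -0.0156 0.0045 0.0000 0.00; -0.0 0.0 -24.0 -0.0241 0.0091 0.0000 0.00; -0.0 0.0 -33.0 -0.0319 0.0150 0.0000 0.00; -0.0 0.0 -40.0 -0.0372 0.0204 0.0000 0.00
```

send_rows:
  motion: "0 0 -6 -0.0064 0.0013 0 0; 0 0 -15 -0.0156 0.0045 0 0; 0 0 -24 -0.0241 0.0091 0 0; 0 0 -33 -0.0319 0.015 0 0; 0 0 -40 -0.0372 0.0204 0 0"

```text
time_s: 14.88
position: [619.9, 13.5, 242.5]
tcp_rot: [-3.139, 0.001, 1.995]
force: [-2.5, -1.9, 1.7]
width: 0.23
```

```bash

python3 - <<'E'
from h import *
P=np.array([672.3,48.1])
arc([5,10,14,15,16],A=P)
print(arm.observe()['qpos'])
E
```

```text
r 62.798864953144395 ang -146.56031954911438
t 14.88 p [619.9  13.5 242.5] rpy [-3.139e+00  1.000e-03  1.995e+00] F [-2.5 -1.9  1.7] w 0.23
-0.1 0.0 -5.0 -0.0054 0.0011 0.0000 0.00; -0.1 0.0 -10.0 -0.0106 0.0027 -0.0000 0.00; -0.1 0.0 -14.0 -0.0147 0.0042 -0.0000 0.00; -0.1 0.0 -15.0 -0.0157 0.0047 -0.0000 0.00; -0.1 0.0 -16.0 -0.0167 0.0051 -0.0000 0.00
[-1.60048600e-01  1.48873915e-01  1.60035073e+00 -1.76947837e-03
  1.39402361e+00 -2.15516828e+00]
```

send_rows:
  motion: "0 0 -5 -0.0054 0.0011 0 0; 0 0 -10 -0.0106 0.0027 0 0; 0 0 -14 -0.0153 0.0045 0 0; 0 0 -15 -0.0156 0.0046 0 0; 0 0 -15 -0.0156 0.0046 0 0"

```text
time_s: 15.5
position: [630.5, 0.8, 242.6]
tcp_rot: [-3.139, 0.001, 2.253]
force: [-2.8, -3.6, 1.7]
width: 0.232
```

```bash

python3 - <<'E'
from h import *
P=np.array([672.3,48.1])
arc([0],A=P)
f=grab('top','t8.png'); grab('scene','s8.png'); f=grab('wrist','w8.png')
I=cv2.imread('pics/s8.png');cv2.imwrite('pics/s8c.png',cv2.resize(I[140:340,210:450],None,fx=3,fy=3))
E
```

```text
r 63.11162555781102 ang -131.4981789457866
t 15.5 p [630.5   0.8 242.6] rpy [-3.139e+00  1.000e-03  2.253e+00] F [-2.8 -3.6  1.7] w 0.232
-0.2 0.1 -0.0 0.0000 0.0000 -0.0000 0.00
```

View pics/w8.png

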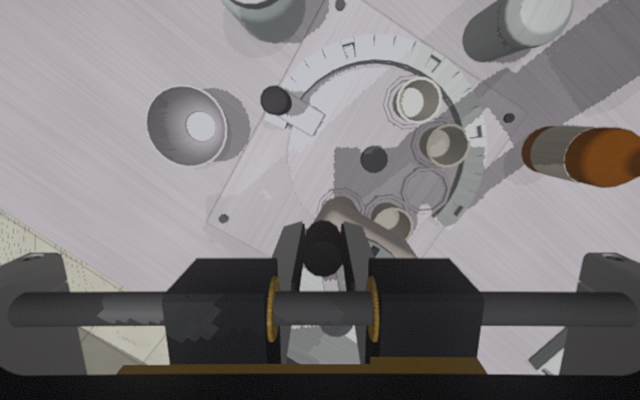

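View pics/s8c.png

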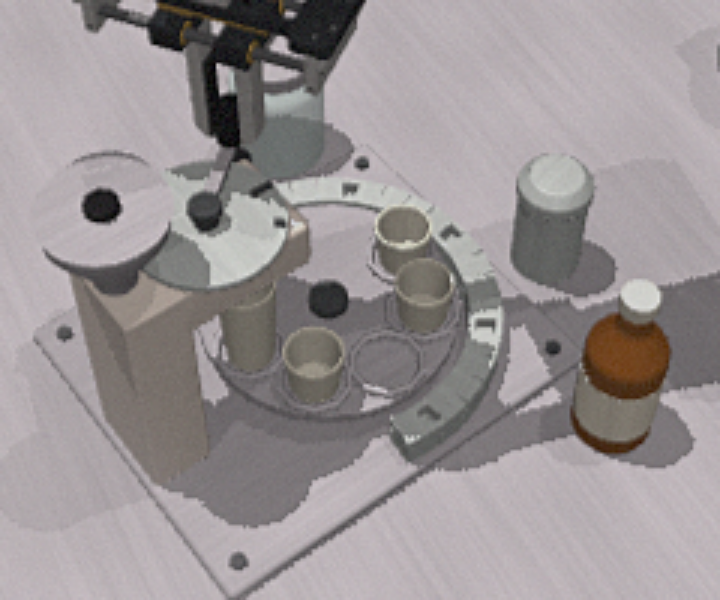

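send_rows:
  motion: "0 0 0 0 0 0 0.3; 0 0 0 0 0 0 0.5; 0 0 0 0 0 -0.02 0.6; 0 0 0 0 0 -0.07 0.6; 0 0 0 0 0 -0.11 0.6"

```text
time_s: 16.27
position: [631.4, 2.4, 356.2]
tcp_rot: [3.139, 0.002, 2.254]
force: [0.4, 0.1, -0.6]
width: 0.598
```

send_rows:
  motion: "0 0 0 0 -0.04 -0.01 0.6; 0 0 0 0 -0.1 -0.01 0.6; 0 0 0 0 -0.16 -0.01 0.6; 0 0 0 0 -0.16 -0.01 0.6; 0 0 0 0 -0.16 -0.01 0.6"

```text
time_s: 16.9
position: [507.4, -98.7, 363.8]
tcp_rot: [3.14, 0.002, 2.254]
force: [0.5, -0.1, -0.2]
width: 0.599
```

```bash

python3 - <<'E'
from h import *
rows([(500,0,345,2.2,.6)])
for n in ['top','scene','wrist']:
    f=grab(n,n+'9.png');d=f['depth']
    for q,z in [('lever_knob',256),('lever_pivot',231),('long_mark',224),('plunger_knob',91),('beaker',45)]:
        for m in nets.mark_of(n,q)[:1]: print(n,q,round(m['score'],2),np.round(m['xy']),np.round(at_z(f,m['xy'],z),1))
I=cv2.imread('pics/top9.png');cv2.imwrite('pics/top9c.png',cv2.resize(I[60:320,220:460],None,fx=2.3,fy=2.3))
I=cv2.imread('pics/scene9.png');cv2.imwrite('pics/scene9c.png',cv2.resize(I[140:340,210:450],None,fx=3,fy=3))
E
```

```text
t 16.9 p [507.4 -98.7 363.8] rpy [3.140e+00 2.000e-03 2.254e+00] F [ 0.5 -0.1 -0.2] w 0.599
0.1 0.1 3.1 0.0812 0.0565 0.0188 0.60
top lever_knob 0.62 [331. 160.] [623.9   9.  256. ]
top lever_pivot 0.91 [308. 138.] [675.2  55.6 231. ]
top long_mark 0.67 [336. 157.] [ 6.401e+02 -4.000e-01  2.240e+02]
top plunger_knob 0.64 [373. 194.] [596.7 -90.6  91. ]
top beaker 0.4 [314. 174.] [651.6  44.   45. ]
scene lever_knob 0.57 [287. 179.] [ 6.27e+02 -5.00e-01  2.56e+02]
scene lever_pivot 0.57 [279. 210.] [670.2  46.2 231. ]
scene long_mark 0.62 [282. 190.] [639.2  -3.1 224. ]
scene plunger_knob 0.52 [288. 196.] [590.  -94.3  91. ]
scene beaker 0.63 [293. 259.] [650.   48.1  45. ]
wrist lever_knob 0.67 [285. 137.] [ 487.  -158.8  256. ]
wrist lever_pivot 0.82 [330. 369.] [670.2  46.  231. ]
wrist long_mark 0.87 [322. 328.] [638.    6.5 224. ]
wrist plunger_knob 0.67 [290. 215.] [594.1 -91.3  91. ]
wrist beaker 0.56 [336. 277.] [647.   44.9  45. ]
```

View pics/top9c.png

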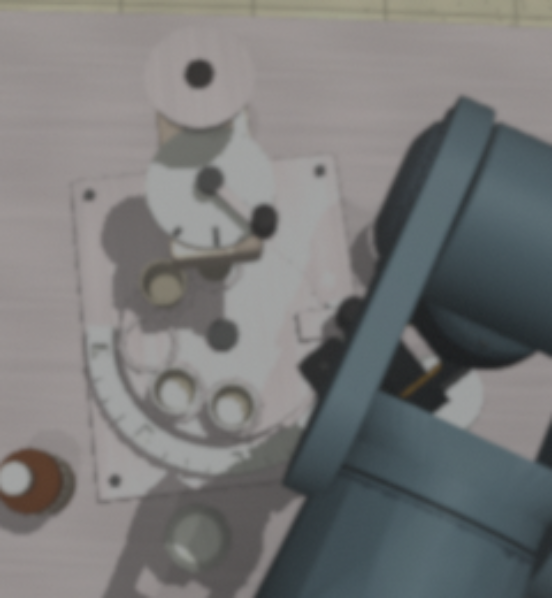

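View pics/scene9c.png

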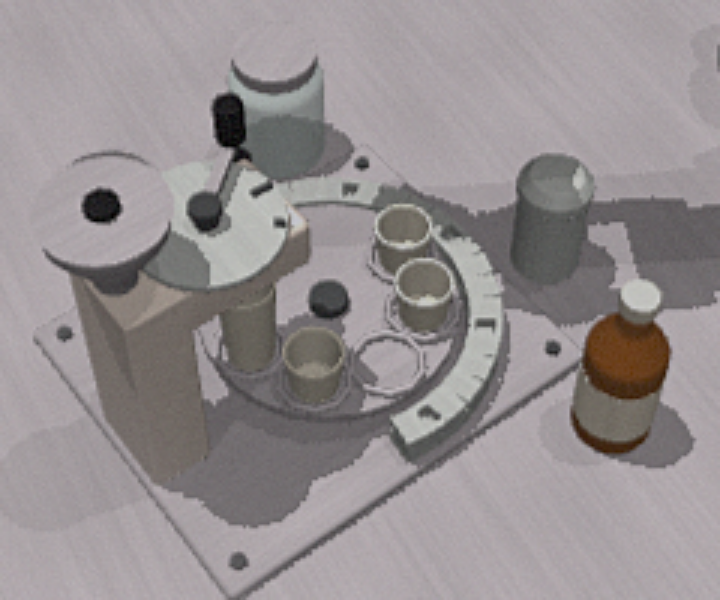

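View pics/wrist9.png

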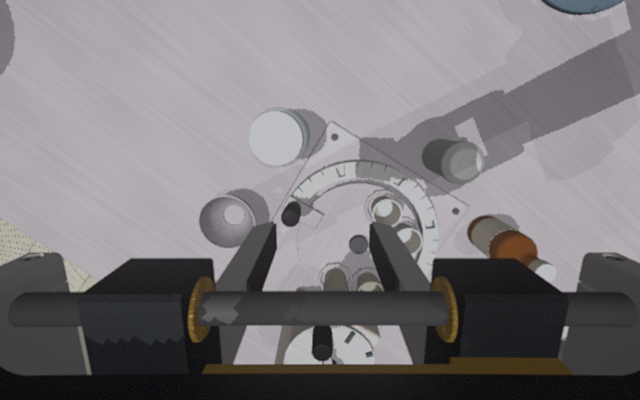

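```bash

python3 - <<'E'
from h import *
f=grab('top')
c=lambda a,b,z: at_z(f,(220+a/2.3,60+b/2.3),z)
m1,m2=c(232,205,224),c(255,227,224); k=c(264,219,274); P=np.array([672.3,48.1,0])
an=lambda v: np.degrees(np.arctan2(v[1],v[0]))%360
print('mark',m1,m2,an(m2-m1),an(m1-P),an(m2-P),'knobtop',k,an(k-P))
f=grab('wrist');d=f['depth']
for n in ['scene','wrist']:
    f=grab(n); d=f['depth']
    for q in ['lever_knob','plunger_knob']:
      for m in nets.trace(n,q)[:2]:
        v,u=np.nonzero(m['region']);Q=np.array([at_depth(f,(a,b)) for a,b in zip(u,v) if d[b,a]>0]);zt=np.percentile(Q[:,2],95)
        t=Q[Q[:,2]>zt-4]; print(n,q,round(m['score'],2),'ztop',zt.round(1),t.mean(0).round(1),an(t.mean(0)-P).round(1))
E
```

```text
mark [654.77996594  28.86816992 224.        ] [635.94486784   8.89648977 224.        ] 226.6776127011861 227.66674512435625 227.15889002928327 knobtop [627.91665206   3.14660234 274.        ] 225.36559423974072
scene lever_knob 0.77 ztop 274.1 [631.5   2.7 273.3] 228.1
wrist lever_knob 0.83 ztop 274.3 [6.300e+02 3.000e-01 2.733e+02] 228.4
wrist plunger_knob 0.91 ztop 109.7 [591.5 -91.8 108.4] 240.0
```

```bash

python3 - <<'E'
from h import *
print(arm.hand_in()); s=arm.observe(); print(s['time_s'],s['force'])
E
```

```text
the job is handed in; nothing more can be done
None
the job is handed in; nothing more can be done
```

The doser is set up for the tall beaker and handed in about 18 s into the 54 s limit. No verdict was returned.

I pulled the plunger up about 13 mm, swung the carousel about +90° and lowered the pin into the end hole. I then turned the portion lever from about −0.95 rad onto the longest mark, let go and backed the arm off.

**Last checks, all from the cameras:**
- **Plunger:** the knob top measured 109–110 mm high, against 109 mm expected when fully home.
- **Beaker:** it measured (647–652, 44–48) mm, against my calculated spout axis at about (647.5, 44.6) mm. That is within about 5 mm, and the limit is 12 mm.
- **Lever:** the knob lies at 225–228° as seen from the pivot, and the mark at about 227°. This puts the lever at about +0.65 to +0.70 rad, with the arm visibly over the longest mark.
- **Cups and bystanders:** three cups and the beaker are upright in their nests. The bottle, jar, bowl and shaker look untouched.
- **Gripper:** it is clear of everything, with no force on the wrist beyond noise.

**Where checks disagreed:**
- The cameras differed by 2–6 mm on individual points, mostly the low-score network marks.
- In the last wrist picture the network marked something else as the lever knob; I ignored it, since the outlined region and depth agreed with the other views.

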